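# Stack a sample cell in the cam lift stand and hold it up to the reader

### The job

On the lab bench, build the sample cell in the square nest of the cam lift stand while its lever is down: first the white body, then the blue spacer on it, then the brass cover plate with the window on top, each let go lying flat and square between the corner posts. Then take the red grip of the cam lever and swing it up to the top of its lift, where the lever stands straight up and the nest is highest, and finish while still holding it there: the lever is sprung and would drop back. Leave everything else on the bench where it stands.

Things in the scene. Friction and masses are not known exactly. Their poses are not given: they have to be found in the camera images.
- stand: Fixed cam lift stand, origin on the bench under the nest's centre, z up. Aluminium base plate 18 mm thick, x -75..150, y -87..63 mm. At its +x end a white reader block (x 105..145, y +-45 mm, top 95 mm high); at its -y side a grey bearing block (x +-20, y -84..-60 mm, top 80 mm high) carrying the lever. The nest is in the middle.
- nest_floor (a point): Centre of the nest's floor, 32 mm up with the lever down; axes as the stand's. Nest: 78 mm square steel plate, four L-shaped corner posts 46 mm high with 8 mm flared lead-in lips above; pocket 55 x 55 mm along x and y. Posts (5 mm walls) cover only the outer 9 mm of each side: 37 mm gaps in the middle of all four sides let fingers through. The cam lifts the whole nest.
- nest (a joint): Lift of the nest, m: 0 with the lever down, 0.0099 at the highest point. Driven by the cam lever only: an eccentric pin and a rod, smooth over the top: 0.15 rad either side of the top costs under 0.2 mm.
- cam_lever (a joint): Cam lever angle, rad. 0 = down on its stop: crank points to the stand's -x, 15 degrees above level. Grows as it swings up and over towards +x; at 1.309 the crank is straight up: highest lift. Beyond, the nest sinks again; stop at 2.0. A spring always pulls it to 0 (about 2 N at the grip when down, 4 N upright): it does not stay by itself.
- lever_grip (a point): Grip point, on the axis of the lever's red round bar: 16 mm diameter, 66 mm long along the stand's y (38 mm towards +y, 28 mm towards -y of this point; an 11 mm crank rod joins its +y end). Circles at 95 mm radius about lever_pivot in the stand's x-z plane; 80 mm above the bench when down, 150 mm upright. Pinch it from above along the stand's x; the bar turns in the grip.
- lever_pivot (a point): Point on the lever's hinge axis abreast of lever_grip: 55 mm above the bench, stand x = 0, y = -129 mm. The hinge axis is the stand's y axis; the lever angle grows in the positive sense about +y.
- cell_body: White plastic cell body, 52 x 52 mm square, 30 mm high, with a grey round window on its top, 110 g. Origin at the centre of its underside, z up, sides along x and y. All four sides are alike.
- spacer: Blue plastic spacer plate, 52 x 52 mm, 12 mm thick, with a white round window mark on top, 40 g. Origin at the centre of its underside. All four sides are alike.
- cover: Brass-coloured cover plate, 52 x 52 mm, 12 mm thick, with a dark ring and round glass window (1 mm proud) on its top, 80 g. Origin at the centre of its underside. All four sides are alike.
- blue_bottle: Clear glass bottle with blue cap, 72 mm diameter, 150 mm tall, standing; bystander. Origin at its foot.
- dark_bottle: Brown glass bottle with blue cap, 68 mm diameter, 140 mm tall, standing; bystander. Origin at its foot.
- beaker: Glass beaker, 70 mm diameter, 80 mm tall; bystander. Origin at its foot.
- dish: Clear shallow dish, 90 mm diameter, 16 mm high; bystander. Origin at its foot.
- orange_cap: Loose orange bottle cap, 34 mm diameter, 22 mm high; bystander. Origin at its foot.
- pipette: Pipette lying flat, about 215 mm long along its x, 24 mm thick; bystander. Origin near its middle, on the bench.
- tip_box: Closed tip box with cyan lid, 85 x 120 mm, 51 mm high; bystander. Origin at the centre of its underside.
There are look-alikes about, which are no part of the job. There is more than one size of the cover; the job needs the middle-sized. Of the things that look like the spacer, take the one that is farthest from the robot's base at the start.

How it is judged:
By the outcome, as a careful person would: the job done as asked, in the order asked, and still so for the second after the job is handed in, while the arm keeps its last pose, push and grip.
It also fails if it takes over 72 s, if anything falls off the work surface, if the arm or the gripper's body presses on something with over 40 N, if the wrist force passes 120 N, or if a joint passes its speed limit or range.

### The arm

A 6-joint arm with a two-finger parallel gripper is mounted at the origin on the work surface. World frame = base frame: x ahead of the robot, y to its left, z up, the work surface at z = 0. Lengths are in m, angles in rad, forces in N, time in s.
With the tool pointing down it reaches from about 0.35 to 0.975 m from the base axis. Payload 4.9 kg.
Tool frame: the origin (TCP) lies on the centre line of the jaws, within the pads' length; the fingertips stand 14 mm ahead of it and the grasp point (between the pads) lies 5 mm behind it (manip.nose_length is the distance from the TCP to the fingertips, in m); z points along the fingers, y is the line along which they close (so a half turn about z gives the same grasp; the last joint's range is limited). The gripper opens to 85 mm and grips with 20 to 120 N. Pads are 22 mm wide; open, the fingers measure 114 mm over their backs; the gripper's body (76 mm by 85 mm) begins 54 mm behind the grasp point. The pads swing forward as they close: fully open they stand 13 mm farther back than shut.
Start: joints at [1.085, 0.053, 1.613, -0, 1.476, -0.119], TCP at [0.224, 0.583, 0.245] pointing down, gripper open.
Joint ranges: [-3.01, 3.01], [-1.01, 2.22], [0.06, 2.58], [-1.02, 4.17], [0.09, 2.62], [-3.14, 3.14]. Speed limits (rad/s): [2.57, 2.57, 3.14, 3.14, 3.14, 3.14].

### API

Orientations are given as a unit quaternion [w, x, y, z].
In Python, from plant import manip, imaging gives the robot as it stands.
- The arm moves only by the tool play_rows, never from a script. Its argument "commands" is a list of rows, each a list of 6 numbers: the shift along the tool's x, y, z in mm, then the turn, a rotation vector about the tool's x, y, z in degrees. A call has 1 to 5 rows; each row shifts and turns the commanded pose from where the row before left it, along the tool's axes as they then stand; what a row does not reach is not made up. A row lasts 1/12 s, in which the tool goes at most 41.7 mm and 7.16 degrees, less where a joint would pass 70% of its speed; a pose out of reach is approached as far as the arm can. A call is refused whole if a number of a shift passes 41.7 or a number of a turn 7.16, either way. A call with a gripper value outside its range is refused whole. "hand" is the finger opening in mm, from 0 to 85.4, set as the call begins (left out, the last holds). The fingers move at their own pace and stop on an object; the grip force is fixed at half the most. Time passes only in rows, so rows that do not move let the fingers close. It gives the time, the measured TCP pose, the force, the opening and the grip force at its end, in the units of the state.
- manip.state(): the state, without advancing time (a new reading comes with each control period).
- imaging.grab_frame(name): name is "scene" or "top"; returns a dict with "image" (420x560x3 uint8, red, green, blue), "fx", "fy", "cx", "cy" (pixels), "R" (3x3) and "t" (3): a world point X has camera coordinates R X + t. Camera axes: x right, y down, z forward; pixel columns grow to the right and rows downward; lengths in m; the calibration is good to about 2 mm. A picture is of the moment at which its call begins. There is no depth.
- manip.job_done(): hands the job in; it is judged then, once.
The state is a dict: "time": time; "joint_pos": joint angles; "joint_vel": joint speeds; "joint_efforts": joint torques, N m; "tool_pos": TCP position; "tool_rot": TCP orientation; "contact_force": force on the tool from outside, world axes, zero at the start; "ft_torque": the same for the moment, N m; "gripper_width": opening from 0.0 (shut) to 1.0 (fully open); "grasp_force": force on a finger pad.
Only numpy, scipy, OpenCV 4.12 (cv2) and the standard library are available. Lean on these libraries where they do the work, as an engineer would, in place of code of your own. Each camera call takes 0.05 s, during which the arm holds its last target. There are 200 camera calls.

## Working session

There is one attempt and no reset: what is moved stays moved. The work goes in short steps, Python scripts to look and compute and a tool call to move; the robot and the scene stay as the last step left them, time stands still between calls to the robot, and variables do not carry over. Pictures are saved under pics/ and viewed, at most 10 in all, crops included, and the job is handed in when it is done.

Besides the shell and the picture viewer there is one more tool, called as name([rows], argument=value, ...), one row to a line, values as JSON. play_rows: Moves the arm, as the interface text tells. Its arguments: {"type":"object","properties":{"commands":{"type":"array","items":{"type":"array","items":{"type":"number"}}},"hand":{"type":"number"}},"required":["commands"]}

```bash
ls; mkdir -p pics; python3 - <<'E'
from plant import manip, imaging
import cv2, pickle
for n in("scene","top"):
    f=imaging.grab_frame(n); pickle.dump(f,open(n+".pkl","wb"))
    cv2.imwrite(f"pics/{n}0.png",f["image"][:,:,::-1]); print(n,f["fx"],f["fy"],f["cx"],f["cy"],f["R"],f["t"])
print(manip.state(), manip.nose_length)
E
```

```text
pics
scene 489.3326797777903 489.3326797777903 286.37061826008494 204.7962451840623 [[ 0.68997439  0.72381084 -0.00576198]
 [ 0.48615902 -0.4693005  -0.73716107]
 [-0.53626928  0.50582102 -0.6756925 ]] [-0.42232121 -0.20304269  1.91430202]
top 492.48694603606776 492.48694603606776 278.2135931175316 209.45315132578136 [[ 0.02544847 -0.99959001  0.01312206]
 [-0.99860273 -0.02602708 -0.04599106]
 [ 0.04631373 -0.01193332 -0.99885566]] [0.05129899 0.55395736 1.28597675]
{'time': 0.1, 'joint_pos': array([ 1.08497320e+00,  5.33089100e-02,  1.61413897e+00,  8.10230921e-06,
        1.47599229e+00, -1.18982996e-01]), 'joint_vel': array([ 1.70012916e-03, -1.19897342e-03, -2.16775441e-03,  1.39503031e-03,
       -3.09608475e-04,  3.48575815e-06]), 'joint_efforts': array([ 4.74969984e-04, -3.94902742e+01, -3.71363461e+01, -1.73239682e-04,
        3.86410058e-03,  2.51151761e-06]), 'tool_pos': array([0.2239067 , 0.58295049, 0.24418531]), 'tool_rot': array([-2.78958346e-04,  1.82393631e-01,  9.83225157e-01, -8.80639106e-04]), 'contact_force': array([ 0.50358333, -0.60201379,  0.09912194]), 'ft_torque': array([-0.00221226,  0.0281707 ,  0.05677246]), 'grasp_force': 0.0, 'gripper_width': 1.0021504589861157} 0.014
```

View pics/top0.png

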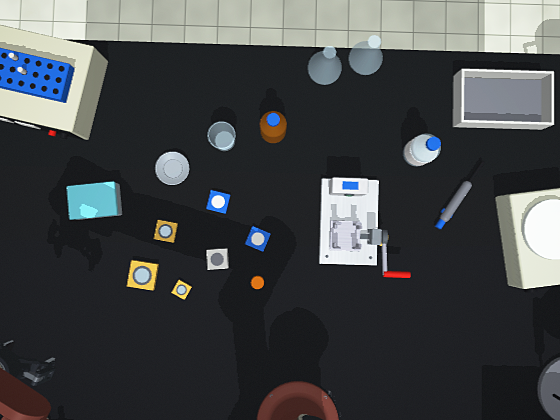

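View pics/scene0.png

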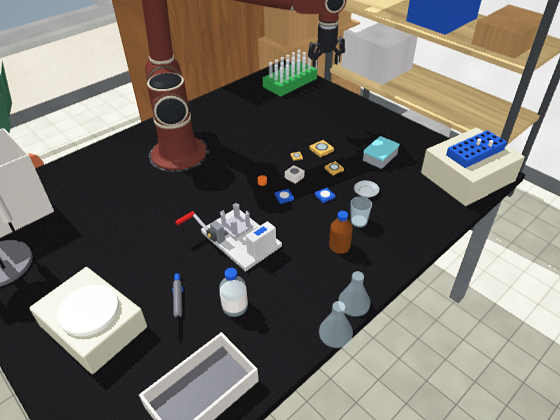

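The top view (world x up, y left) shows the white body at (217,259), blue plates at (218,201) and (257,238), brass plates at (142,275) large, (165,231) middle and (181,289) small, and the stand around (350,220) with the red grip at (397,275). The scene view agrees with this layout: the grip is at (185,217) and the nest at (236,222).

```bash
cat > h.py <<'E'
import numpy as np, cv2, pickle
from scipy.optimize import minimize
def load(n): return pickle.load(open(n+".pkl","rb"))
def proj(f,X):
    c=np.atleast_2d(X)@f["R"].T+f["t"]; return np.c_[f["fx"]*c[:,0]/c[:,2]+f["cx"],f["fy"]*c[:,1]/c[:,2]+f["cy"]]
def unproj(f,uv,z):
    uv=np.atleast_2d(uv); d=np.c_[(uv[:,0]-f["cx"])/f["fx"],(uv[:,1]-f["cy"])/f["fy"],np.ones(len(uv))]@f["R"]
    C=-f["R"].T@f["t"]; return C+d*((z-C[2])/d[:,2])[:,None]
def box(x,y,a,sx,sy,z0,z1):
    c,s=np.cos(a),np.sin(a)
    return np.array([[x+c*u-s*v,y+s*u+c*v,z] for u in(-sx/2,sx/2) for v in(-sy/2,sy/2) for z in(z0,z1)])
S=8
def cover(f,P,roi):
    x0,y0,x1,y1=roi; p=(proj(f,P)-[x0,y0]+.5)*S-.5
    m=np.zeros(((y1-y0)*S,(x1-x0)*S),np.uint8)
    cv2.fillConvexPoly(m,cv2.convexHull(np.round(p*16).astype(np.int32)),255,shift=4)
    return cv2.resize(m,(x1-x0,y1-y0),interpolation=cv2.INTER_AREA)/255.
def fit(views,x,y,a,size,h):
    # views: list of (frame, roi, soft mask 0..1)
    def cost(q): return sum(((cover(f,box(q[0]/1e3,q[1]/1e3,q[2]/30,size,size,0,h),r)-m)**2).sum() for f,r,m in views)
    best=min((minimize(cost,[x*1e3,y*1e3,a0*30],method="Nelder-Mead",options=dict(initial_simplex=np.array([x*1e3,y*1e3,a0*30])+np.array([[0,0,0],[5,0,0],[0,5,0],[0,0,8]]))) for a0 in np.arange(-.7,.8,.3)),key=lambda r:r.fun)
    return best.x/[1e3,1e3,30],best.fun
E
python3 - <<'E'
from h import *
t=load("top"); s=load("scene")
a=cv2.resize(t["image"][185:305,120:280],None,fx=4,fy=4,interpolation=0)
cv2.imwrite("pics/a.png",a[:,:,::-1])
b=cv2.resize(t["image"][170:290,312:420],None,fx=4,fy=4,interpolation=0)
c=cv2.resize(s["image"][185:275,165:290],None,fx=3.2,fy=4,interpolation=0)
c=cv2.resize(c,(360,260)); o=np.zeros((480,800,3),np.uint8);o[:480,:432]=b;o[:260,436:796]=c
cv2.imwrite("pics/b.png",o[:,:,::-1])
for n,p,z in[("body",(217,259),.03),("spA",(218,201),.012),("spB",(257,238),.012),("covM",(165,231),.012),("covL",(142,275),.012),("covS",(181,289),.012),("stand",(350,222),.018),("grip",(397,275),.08)]:
    X=unproj(t,p,z)[0]; print(n,X.round(3),np.hypot(*X[:2]).round(3),proj(s,X).round(0))
print("base",proj(t,[0,0,0]))
E
```

```text
body [0.419 0.221 0.03 ] 0.474 [[294. 170.]]
spA [0.571 0.225 0.012] 0.613 [[325. 193.]]
spB [0.476 0.119 0.012] 0.491 [[284. 194.]]
covM [0.488 0.361 0.012] 0.607 [[333. 166.]]
covL [0.372 0.417 0.012] 0.559 [[321. 147.]]
covS [0.338 0.314 0.012] 0.461 [[296. 154.]]
stand [ 0.524 -0.124  0.018] 0.539 [[239. 235.]]
grip [ 0.394 -0.234  0.08 ] 0.458 [[184. 217.]]
base [[297.85942615 421.60066473]]
```

View pics/a.png

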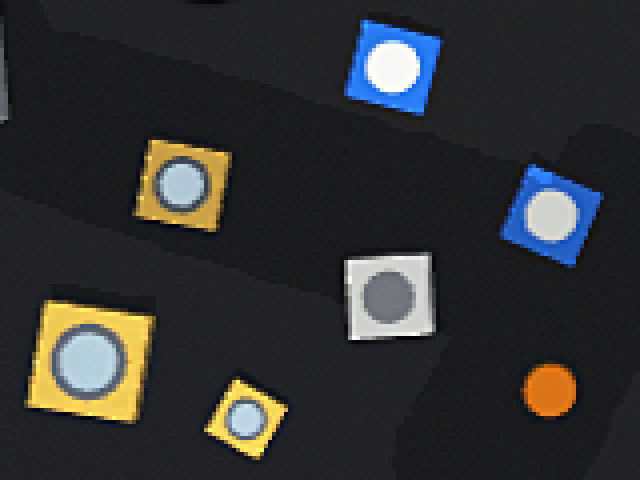

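View pics/b.png

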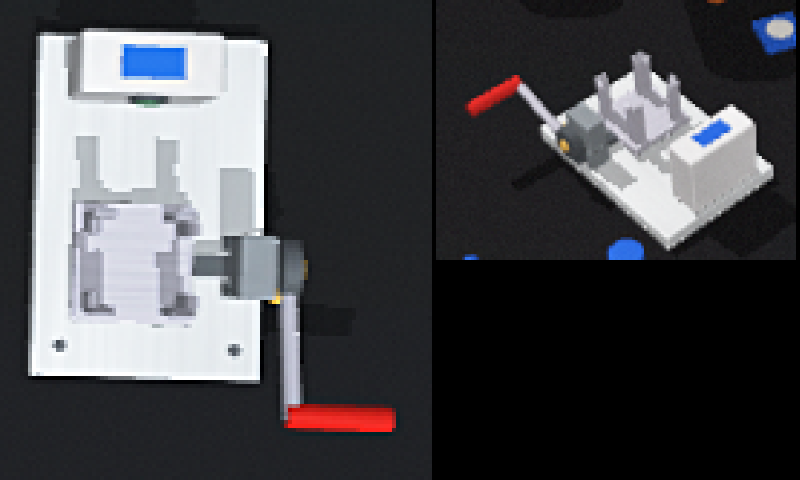

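The crops confirm it: spacer A (218,201) is 0.613 m out and spacer B 0.491 m, so A is the one; the middle cover is at (165,231). The stand's +x end (reader block) points up in the image, with the lever down at lower right.

```bash
cat > meas.py <<'E'
from h import *
t=load("top"); s=load("scene")
def soft(f,X,r):
    u,v=proj(f,X)[0].round().astype(int); roi=(u-r,v-r,u+r,v+r)
    im=f["image"][v-r:v+r,u-r:u+r].max(2).astype(float); bg=np.median(im[im<70])
    b=(im>75).astype(np.uint8); n,l,st,_=cv2.connectedComponentsWithStats(b); k=l[r,r] or 1+np.argmax(st[1:,4])
    fg=np.median(im[l==k]); m=np.clip((im-bg)/(fg*.9-bg),0,1)
    cs=cv2.findContours((l==k).astype(np.uint8),0,2)[0]; hull=cv2.convexHull(max(cs,key=len)); h=np.zeros_like(b); cv2.fillConvexPoly(h,hull,1)
    m[cv2.erode(h,np.ones((3,3)))>0]=1; m[cv2.dilate(h,np.ones((3,3)))==0]=0
    return f,roi,m
for n,x,y,h in[("body",.419,.221,.03),("spA",.571,.225,.012),("covM",.488,.361,.012)]:
    X=[x,y,h]; vt=soft(t,X,20); vs=soft(s,X,17)
    for lab,v in(("top",[vt]),("scene",[vs]),("both",[vt,vs])):
        q,c=fit(v,x,y,0,.052,h); print(n,lab,(q[:2]*1e3).round(1),np.degrees(q[2]).round(1),round(c,1))
# stand
roi=(312,168,384,272); im=t["image"][168:272,312:384].max(2).astype(float); m=np.clip((im-30)/170,0,1)
w=np.ones_like(m); w[:, :]=1; w[52:84,52:]=0; w[84:,58:]=0
inner=np.zeros_like(w); inner[20:90,16:60]=1; m[(inner>0)&(w>0)]=1; m[4:12,20:52]=1
def T(q,P): c,sn=np.cos(q[2]),np.sin(q[2]); P=np.atleast_2d(P); return np.c_[q[0]+c*P[:,0]-sn*P[:,1],q[1]+sn*P[:,0]+c*P[:,1],P[:,2]]
bx=lambda x0,x1,y0,y1,z0,z1: np.array([[x,y,z] for x in(x0,x1) for y in(y0,y1) for z in(z0,z1)])/1e3
def cost(p):
    q=np.array(p)/[1e3,1e3,300]
    c=np.maximum(cover(t,T(q,bx(-75,150,-87,63,0,18)),roi),cover(t,T(q,bx(105,145,-45,45,18,95)),roi)); return (w*(c-m)**2).sum()
x0=np.array([490,-110,0.])
r=minimize(cost,x0,method="Nelder-Mead",options=dict(initial_simplex=x0+np.array([[0,0,0],[8,0,0],[0,8,0],[0,0,10]])))
q=r.x/[1e3,1e3,300]; print("stand",(q[:2]*1e3).round(1),np.degrees(q[2]).round(2),round(r.fun,1)); np.save("stand.npy",q)
bar=T(q,np.array([[-91.8,-129+38,79.6],[-91.8,-129-28,79.6]])/1e3)
for f in(t,s):
    I=f["image"].astype(int); red=((I[:,:,0]>120)&(I[:,:,1]<70)&(I[:,:,2]<70)); red[:,:150]=0; red[:190]=0;red[300:]=0; red[:,430:]=0
    n,l,st,ce=cv2.connectedComponentsWithStats(red.astype(np.uint8)); k=1+np.argmax(st[1:,4]); print("red",st[k],ce[k],"pred",proj(f,bar).round(1).tolist(),proj(f,bar).mean(0))
# overlay
o=[]
for f,(u0,v0,u1,v1),k in((t,(312,165,422,285),4),(s,(165,185,290,275),2.9)):
    im=cv2.resize(f["image"][v0:v1,u0:u1],None,fx=k,fy=k,interpolation=0)
    for b in(bx(-75,150,-87,63,0,18),bx(105,145,-45,45,18,95),bx(-20,20,-84,-60,18,80),bx(-27.5,27.5,-27.5,27.5,32,78)):
        P=((proj(f,T(q,b))-[u0,v0]+.5)*k).astype(int)
        for i in range(8):
            for j in(1,2,4):
                if not i&j: cv2.line(im,tuple(P[i].tolist()),tuple(P[i|j].tolist()),(255,0,200),1)
    o.append(im)
W=np.zeros((480,sum(i.shape[1] for i in o),3),np.uint8);x=0
for i in o: W[:i.shape[0],x:x+i.shape[1]]=i; x+=i.shape[1]
cv2.imwrite("pics/ov.png",W[:,:800,::-1])
E
python3 meas.py
```

```text
body top [419.7 222.3] 5.7 3.0
body scene [420.8 221.3] 6.0 1.1
body both [419.8 222.3] 5.6 5.4
spA top [569.8 225.8] 77.4 1.0
spA scene [570.3 225.4] -12.4 1.8
spA both [569.9 225.7] -12.5 3.2
covM top [488.9 361.8] -9.1 2.7
covM scene [490.2 360.8] -10.5 1.2
covM both [489.1 361.6] -9.4 5.6
stand [ 489.4 -108.8] -0.4 181.0
red [383 271  28   7 158] [396.97468354 274.2721519 ] pred [[383.2, 273.3], [409.6, 274.1]] [396.37532838 273.71434717]
red [176 211  18  14  97] [184.32989691 217.48453608] pred [[193.7, 212.6], [176.1, 222.7]] [184.86975126 217.67919076]
```

View pics/ov.png

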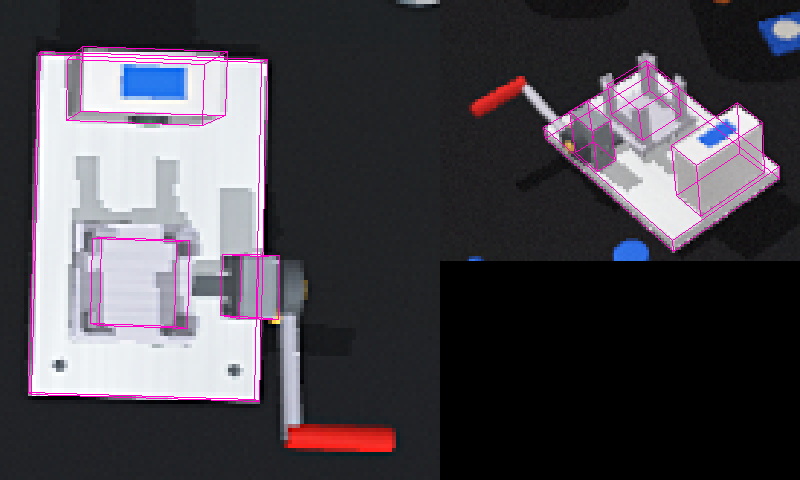

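The overlay of the fitted stand sits on the plate, reader block and grip to within about 1 px; part poses from the two cameras agree within 1.5 mm. I'll tighten the stand fit and work out the first move.

```bash
cat > delta.py <<'E'
import sys, numpy as np
from plant import manip
from scipy.spatial.transform import Rotation as Ro
# usage: delta.py x y z(mm) alpha(deg, finger line) -> remaining turn about tool z, shift in tool axes after that turn
x,y,z,a=map(float,sys.argv[1:5]); s=manip.state(); w=s["tool_rot"]; R=Ro.from_quat([w[1],w[2],w[3],w[0]]).as_matrix()
al=np.degrees(np.arctan2(R[1,1],R[0,1])); d=(a-al+90)%180-90
A=np.radians(a); 
if np.cos(np.radians(al+d-a))<0: A+=np.pi
D=np.array([x,y,z])-1e3*s["tool_pos"]; tx=np.array([-np.sin(A),np.cos(A),0]); ty=np.array([np.cos(A),np.sin(A),0])
print("t%.2f"%s["time"],"pos",(1e3*s["tool_pos"]).round(1),"alpha %.1f"%al,"tilt",np.degrees(R[:2,2]).round(2),"F",s["contact_force"].round(1),"w %.1f"%(85.4*s["gripper_width"]),"grip %.0f"%s["grasp_force"])
print("turn about tool z: %.1f"%-d,"then shift",round(D@tx,1),round(D@ty,1),round(-D[2],1),"| joints",s["joint_pos"].round(2))
E
cat > st2.py <<'E'
exec(open("meas.py").read().split("# stand")[0].split("for n,x")[0])
src=open("meas.py").read().split("# stand")[1]; exec(src[src.index("def T"):src.index("def cost")])
q=np.load("stand.npy")
# subpixel half-level crossings of plate's 4 edges in the top picture (top rim z=18mm), fitted as lines
g=t["image"].max(2).astype(np.float32)
def samples(side,q):
    out=[]
    for k in np.linspace(.12,.88,25):
        if side in"LR": yy=63 if side=="L" else -87; xx=-75+225*k; n=[0,1 if side=="L" else -1]
        else: xx=150 if side=="F" else -75; yy=-87+150*k; n=[1 if side=="F" else -1,0]
        if side=="R" and -45<xx<95: continue
        if side=="F" and -60<yy<60: continue
        d=np.linspace(-9,9,73); P=np.c_[xx+n[0]*d,yy+n[1]*d,0*d+18]/1e3
        uv=proj(t,T(q,P)).astype(np.float32); v=cv2.remap(g,uv[:,0],uv[:,1],cv2.INTER_LINEAR).ravel()
        hi,lo=v[:12].mean(),v[-12:].mean()
        if hi-lo<80: continue
        i=np.where((v[:-1]>=(hi+lo)/2)&(v[1:]<(hi+lo)/2))[0]
        if len(i): out.append((k,d[i[0]]))
    return np.array(out)
for sd in"LRFB":
    o=samples(sd,q)
    if len(o): print(sd,len(o),"offset mm",np.median(o[:,1]).round(2),"slope mm/len",np.polyfit(o[:,0],o[:,1],1)[0].round(2))
E
python3 st2.py; python3 delta.py 419.8 222.3 130 5.6
```

```text
L 25 offset mm 1.0 slope mm/len 0.38
R 5 offset mm -0.75 slope mm/len 0.5
F 2 offset mm -1.12 slope mm/len -7.89
B 25 offset mm 0.0 slope mm/len 0.02
t0.10 pos [223.9 583.  244.2] alpha 69.0 tilt [-0.05 -0.09] F [ 0.5 -0.6  0.1] w 85.6 grip 0
turn about tool z: 63.4 then shift -378.0 159.8 114.2 | joints [ 1.08  0.05  1.61  0.    1.48 -0.12]
```

play_rows([
  [0,0,12,0,0,7],
  [0,0,12,0,0,7],
  [0,0,12,0,0,7],
  [0,0,12,0,0,7],
  [0,0,12,0,0,7],
], hand=85)

```text
time: 0.52
tool_pos: [0.2239, 0.583, 0.1841]
tool_rot: [0.0, 0.472, 0.881, -0.001]
contact_force: [-0.4, 0.4, 0.3]
gripper_width: 0.997
grasp_force: 0.0
```

play_rows([
  [0,0,12,0,0,7],
  [0,0,12,0,0,7],
  [0,0,12,0,0,7],
  [0,0,12,0,0,7],
  [0,0,6,0,0,0.4],
])

```text
time: 0.93
tool_pos: [0.2235, 0.5822, 0.1287]
tool_rot: [0.0, 0.673, 0.74, -0.002]
contact_force: [-0.1, 1.0, 0.2]
gripper_width: 0.995
grasp_force: 0.0
```

play_rows([
  [-37.8,16,0,0,0,0],
  [-37.8,16,0,0,0,0],
  [-37.8,16,0,0,0,0],
  [-37.8,16,0,0,0,0],
  [-37.8,16,0,0,0,0],
])

```text
time: 1.35
tool_pos: [0.3225, 0.4014, 0.1313]
tool_rot: [0.0, 0.67, 0.742, 0.0]
contact_force: [-0.2, 0.9, -0.2]
gripper_width: 0.992
grasp_force: 0.0
```

play_rows([
  [-37.8,16,0,0,0,0],
  [-37.8,16,0,0,0,0],
  [-37.8,16,0,0,0,0],
  [-37.8,16,0,0,0,0],
  [-37.8,15.8,0,0,0,0],
])

```text
time: 1.77
tool_pos: [0.4205, 0.2209, 0.1316]
tool_rot: [0.0, 0.671, 0.742, 0.0]
contact_force: [1.1, 0.4, 0.4]
gripper_width: 0.994
grasp_force: 0.0
```

play_rows([
  [0,0,0,0,0,0],
  [0,0,0,0,0,0],
])

```text
time: 1.93
tool_pos: [0.4209, 0.2211, 0.1316]
tool_rot: [-0.0, 0.673, 0.74, 0.0]
contact_force: [-0.5, -0.3, 0.3]
gripper_width: 0.994
grasp_force: 0.0
```

```bash
python3 delta.py 419.8 222.3 18 5.6
```

```text
t1.93 pos [420.9 221.1 131.6] alpha 5.5 tilt [0.01 0.02] F [-0.5 -0.3  0.3] w 84.9 grip 0
turn about tool z: -0.1 then shift 1.3 -0.9 113.6 | joints [ 0.33 -0.22  2.06  0.    1.3   0.23]
```

play_rows([
  [1.2,-1,30,0,0,0],
  [0,0,30,0,0,0],
  [0,0,25,0,0,0],
  [0,0,18,0,0,0],
  [0,0,10,0,0,0],
])

```text
time: 2.35
tool_pos: [0.4162, 0.2245, 0.0155]
tool_rot: [-0.001, 0.67, 0.742, -0.002]
contact_force: [0.7, 0.3, -1.0]
gripper_width: 0.997
grasp_force: 0.0
```

play_rows([
  [0,0,0,0,0,0],
  [0,0,0,0,0,0],
  [0,0,0,0,0,0],
  [0,0,0,0,0,0],
  [0,0,0,0,0,0],
], hand=40)

```text
time: 2.77
tool_pos: [0.4202, 0.2246, 0.0201]
tool_rot: [0.001, 0.672, 0.741, 0.002]
contact_force: [0.3, 0.2, 4.6]
gripper_width: 0.597
grasp_force: 65.3
```

play_rows([
  [0,0,0,0,0,0],
  [0,0,0,0,0,0],
  [0,0,0,0,0,0],
])

```text
time: 3.02
tool_pos: [0.4203, 0.2246, 0.0201]
tool_rot: [0.001, 0.672, 0.741, 0.002]
contact_force: [-0.6, 0.7, 6.4]
gripper_width: 0.593
grasp_force: 65.5
```

```bash
python3 delta.py 489.2 -108 160 -0.4
```

```text
t3.02 pos [420.3 224.6  20.1] alpha 5.6 tilt [0.16 0.09] F [-0.6  0.7  6.4] w 50.6 grip 66
turn about tool z: 6.0 then shift -332.1 71.3 -139.9 | joints [ 0.33 -0.04  2.12  0.    1.06  0.24]
```

play_rows([
  [0,0,-20,0,0,0],
  [0,0,-40,0,0,0],
  [0,0,-40,0,0,6],
  [0,0,-40,0,0,0],
  [0,0,0,0,0,0],
])

```text
time: 3.43
tool_pos: [0.4236, 0.2255, 0.1679]
tool_rot: [0.004, 0.71, 0.705, 0.007]
contact_force: [0.7, 0.2, -0.1]
gripper_width: 0.592
grasp_force: 64.9
```

play_rows([
  [0,0,0,0,0,0],
  [0,0,0,0,0,0],
])

```text
time: 3.6
tool_pos: [0.4183, 0.2236, 0.1577]
tool_rot: [-0.0, 0.71, 0.705, -0.0]
contact_force: [-0.5, -0.7, -2.0]
gripper_width: 0.594
grasp_force: 64.9
```

```bash
python3 delta.py 489.2 -108 160 -0.4
```

```text
t3.60 pos [418.3 223.6 157.7] alpha -0.4 tilt [-0.04 -0.02] F [-0.5 -0.7 -2. ] w 50.7 grip 65
turn about tool z: -0.0 then shift -331.1 73.2 -2.3 | joints [ 0.33 -0.25  2.04 -0.    1.35  0.34]
```

play_rows([
  [-30,7,0,0,0,0],
  [-37,8,0,0,0,0],
  [-37,8,0,0,0,0],
  [-37,8,0,0,0,0],
  [-37,8,0,0,0,0],
])

```text
time: 4.02
tool_pos: [0.4548, 0.0441, 0.1553]
tool_rot: [-0.002, 0.709, 0.705, -0.002]
contact_force: [1.1, -1.0, -0.9]
gripper_width: 0.595
grasp_force: 64.8
```

play_rows([
  [-37,8,0,0,0,0],
  [-37,8,0,0,0,0],
  [-35,8,0,0,0,0],
  [-28,6,0,0,0,0],
  [-16,4,0,0,0,0],
])

```text
time: 4.43
tool_pos: [0.488, -0.1101, 0.1553]
tool_rot: [-0.002, 0.711, 0.704, -0.001]
contact_force: [0.2, 0.8, -0.8]
gripper_width: 0.599
grasp_force: 64.8
```

play_rows([
  [0,0,0,0,0,0],
  [0,0,0,0,0,0],
  [0,0,0,0,0,0],
])

```text
time: 4.68
tool_pos: [0.4882, -0.1066, 0.1563]
tool_rot: [-0.002, 0.71, 0.705, -0.001]
contact_force: [-0.2, 1.6, -1.7]
gripper_width: 0.596
grasp_force: 64.8
```

```bash
python3 delta.py 489.2 -108 160 -0.4; python3 - <<'E'
from plant import imaging
import cv2,pickle,numpy as np
o=[]
for n,(u0,v0,u1,v1),k in(("top",(300,150,420,290),3),("scene",(170,140,290,260),3.6)):
    f=imaging.grab_frame(n); pickle.dump(f,open(n+"1.pkl","wb")); o.append(cv2.resize(f["image"][v0:v1,u0:u1],None,fx=k,fy=k,interpolation=0))
h=max(i.shape[0] for i in o); o=[np.pad(i,((0,h-i.shape[0]),(0,0),(0,0))) for i in o]
cv2.imwrite("pics/c.png",np.hstack(o)[:,:,::-1])
E
```

```text
t4.68 pos [ 488.2 -106.6  156.3] alpha -0.4 tilt [-0.2  0.1] F [-0.2  1.6 -1.7] w 50.9 grip 65
turn about tool z: 0.0 then shift -1.3 1.0 -3.7 | joints [-0.36 -0.18  1.98  0.    1.34 -0.36]
```

View pics/c.png

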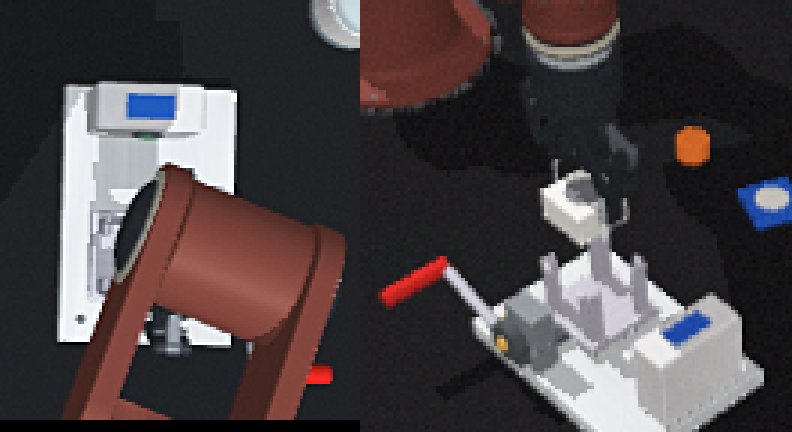

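The body hangs flat and square over the nest, seen in the scene crop at (575,205), with the nest below. Next I measure its offset along the jaw-free axis (y) in the scene view.

```bash
cat > held.py <<'E'
import sys
from h import *
# held.py pkl x y zbottom h a(deg) u0 v0 u1 v1 fg: fit offset of held box using a window of scene pixels
n=sys.argv[1]; x,y,z,h,a=map(float,sys.argv[2:7]); roi=tuple(map(int,sys.argv[7:11])); ch=sys.argv[11]
f=load(n); I=f["image"].astype(float)[roi[1]:roi[3],roi[0]:roi[2]]
g=I.max(2) if ch=="w" else (I[:,:,2]-I[:,:,0] if ch=="b" else I[:,:,0]-I[:,:,2])
if len(sys.argv)>12: print(g.astype(int))
lo,hi=np.percentile(g,20),np.percentile(g,85); m=np.clip((g-lo)/(.85*(hi-lo)),0,1)
def c(d): return ((cover(f,box((x+d[0])/1e3,(y+d[1])/1e3,np.radians(a),.052,.052,(z+d[2])/1e3,(z+d[2]+h)/1e3),roi)-m)**2).sum()
for mask in([0,1,0],[0,1,1],[1,1,1]):
    k=[i for i in range(3) if mask[i]]
    def cc(p): d=np.zeros(3); d[k]=p; return c(d)
    s0=np.vstack([np.zeros(len(k)),4*np.eye(len(k))]); r=minimize(cc,s0[0],method="Nelder-Mead",options=dict(initial_simplex=s0)); print(mask,r.x.round(1),round(r.fun,1),round(c([0,0,0]),1))
E
python3 held.py scene1 488.2 -106.6 136.2 30 -0.4 213 183 232 214 w p
```

```text
[[ 19  20  21  22  23  20  16  18  19  31  30  29  32  34  32  29  39  29
   35]
 [ 24  18  19  22  21  21  20  21  22  18  67 146  53  31  27  28  30  28
   33]
 [ 20  20  18  19  19  19  22  23  20  29  87 140  32  25  26  29  28  30
   33]
 [ 16  20  24  23  24  21  21  17  19  27  74 119  22  28  30  25  20  26
   56]
 [ 18  18  21  18  19  17  23  17  22  16  47 120  21  20  17  26 105 179
  174]
 [ 27  29  20  18  32  24  30  27  31  25  49 149  15  28 114 210 185 206
  206]
 [ 36  29  31  28  33  29  33  32  29  26  47 130  49 143 188 213 168 164
  133]
 [ 31  31  31  32  32  33  32  29  23  17  49 184 246 248 177 127 111 110
   95]
 [ 32  33  33  33  31  32  28  19  37 152 244 247 254 253 111  88  96  98
  100]
 [ 32  31  36  27  30  29  54 179 255 247 252 249 248 240 126 131  97  98
   99]
 [ 35  33  30  34  33  28  45 163 255 251 248 246 246 211 142 146 136 134
   99]
 [ 34  33  32  31  31  32  38 122 228 243 248 247 247 240 139 144 145 108
   98]
 [ 32  32  30  32  31  27  43 119 192 211 232 249 248 249 212 165 142 132
  128]
 [ 29  28  33  30  32  32  36  96 192 185 197 2
[... 807 characters left out ...]
2  33  32  29  34  93 147 197
  201]
 [ 35  35  33  27  36  32  31  28  35  31  34  29  34  29  29  28  65 135
  224]
 [ 30  36  33  31  30  28  33  36  28  33  32  33  30  33  34  28  29  51
  124]
 [ 34  32  31  36  35  30  33  29  28  26  27  28  32  30  31  31  28  23
   17]
 [ 31  33  32  31  32  32  30  26  37 115 169  28  29  32  31  30  25  31
  125]
 [ 33  32  30  32  32  32  41 116 173 161 172  70  24  25  26  24  54 133
  235]
 [ 31  30  31  33  32  28  55 163 191 165 164 143  19  17  38 141 231 235
  241]
 [ 32  33  34  34  31  29  43 135 227 190 155 149  25 127 244 234 244 241
  238]]
[0, 1, 0] [-3.2] 34.6 45.9
[0, 1, 1] [-3.5  0.8] 34.2 45.9
[1, 1, 1] [ 1.1 -4.2  1.8] 34.1 45.9
```

```bash
cat > st3.py <<'E'
from h import *
s=load("scene"); q=np.load("stand.npy"); q[1]=-.1079; np.save("stand.npy",q)
g=s["image"].max(2).astype(np.float32)
def T(q,P): c,sn=np.cos(q[2]),np.sin(q[2]); P=np.atleast_2d(P); return np.c_[q[0]+c*P[:,0]-sn*P[:,1],q[1]+sn*P[:,0]+c*P[:,1],P[:,2]]
for name,ax,val,sg,z,rng in(("-y low",1,-87,-1,0,(30,140)),("+x low",0,150,1,0,(-80,55)),("+y top",1,63,1,18,(-70,140)),("-x top",0,-75,-1,18,(-80,60))):
    o=[]
    for k in np.linspace(*rng,40):
        d=np.linspace(-9,9,73); P=np.zeros((73,3)); P[:,ax]=val+sg*d; P[:,1-ax]=k; P[:,2]=z
        uv=proj(s,T(q,P/1e3)).astype(np.float32); v=cv2.remap(g,uv[:,0],uv[:,1],1).ravel(); hi,lo=v[:12].mean(),v[-12:].mean()
        i=np.where((v[:-1]>=(hi+lo)/2)&(v[1:]<(hi+lo)/2))[0]
        if hi-lo>80 and len(i): o.append(sg*d[i[0]])
    print(name,len(o),"shift mm along axis",np.percentile(o,[25,50,75]).round(2) if o else "")
E
python3 st3.py
```

```text
-y low 40 shift mm along axis [0.25 0.5  0.75]
+x low 40 shift mm along axis [-0.75 -0.62 -0.44]
+y top 25 shift mm along axis [-2.   -1.25 -0.5 ]
-x top 30 shift mm along axis [-0.19  0.38  1.  ]
```

play_rows([
  [1.5,1,10,0,0,0],
  [0,0,20,0,0,0],
  [0,0,10,0,0,0],
  [0,0,0,0,0,0],
  [0,0,0,0,0,0],
])

```text
time: 5.2
tool_pos: [0.4897, -0.1054, 0.1171]
tool_rot: [-0.001, 0.709, 0.705, -0.0]
contact_force: [0.1, 0.1, -0.6]
gripper_width: 0.596
grasp_force: 64.8
```

play_rows([
  [0,0,5,0,0,0],
  [0,0,5,0,0,0],
  [0,0,5,0,0,0],
  [0,0,5,0,0,0],
  [0,0,0,0,0,0],
])

```text
time: 5.62
tool_pos: [0.4897, -0.1059, 0.097]
tool_rot: [-0.001, 0.71, 0.704, -0.0]
contact_force: [0.3, -0.7, -1.5]
gripper_width: 0.598
grasp_force: 64.8
```

```bash
python3 delta.py 489.3 -105.1 53 -0.4
```

```text
t5.62 pos [ 489.7 -105.9   97. ] alpha -0.4 tilt [-0.11  0.04] F [ 0.3 -0.7 -1.5] w 51.1 grip 65
turn about tool z: -0.0 then shift 0.8 -0.4 44.0 | joints [-0.36 -0.1   2.02 -0.    1.22 -0.35]
```

play_rows([
  [0.6,-0.2,4,0,0,0],
  [0,0,4,0,0,0],
  [0,0,4,0,0,0],
  [0,0,0,0,0,0],
])

```text
time: 5.95
tool_pos: [0.4896, -0.1053, 0.0852]
tool_rot: [-0.001, 0.71, 0.705, -0.0]
contact_force: [-0.4, -0.2, -1.2]
gripper_width: 0.598
grasp_force: 64.8
```

play_rows([
  [0,0,5,0,0,0],
  [0,0,5,0,0,0],
  [0,0,5,0,0,0],
  [0,0,0,0,0,0],
])

```text
time: 6.28
tool_pos: [0.4893, -0.1052, 0.0698]
tool_rot: [-0.001, 0.71, 0.705, -0.001]
contact_force: [-0.2, 1.2, -1.2]
gripper_width: 0.595
grasp_force: 64.8
```

```bash
python3 delta.py 489.3 -105.1 53 -0.4
```

```text
t6.28 pos [ 489.3 -105.2   69.8] alpha -0.4 tilt [-0.13  0.05] F [-0.2  1.2 -1.2] w 50.8 grip 65
turn about tool z: -0.0 then shift 0.1 -0.0 16.8 | joints [-0.36 -0.06  2.04  0.    1.17 -0.35]
```

Entering the pocket cleanly. On to the floor.

play_rows([
  [0,0,5,0,0,0],
  [0,0,5,0,0,0],
  [0,0,4,0,0,0],
  [0,0,0,0,0,0],
])

```text
time: 6.62
tool_pos: [0.4894, -0.1053, 0.056]
tool_rot: [-0.001, 0.71, 0.705, -0.0]
contact_force: [-0.2, -1.0, -1.0]
gripper_width: 0.594
grasp_force: 64.8
```

play_rows([
  [0,0,1.5,0,0,0],
  [0,0,1,0,0,0],
  [0,0,0,0,0,0],
])

```text
time: 6.87
tool_pos: [0.4903, -0.1056, 0.0547]
tool_rot: [0.0, 0.71, 0.705, 0.0]
contact_force: [0.0, 0.1, -1.8]
gripper_width: 0.593
grasp_force: 64.8
```

```bash
python3 delta.py 489.3 -105.1 53 -0.4
```

```text
t6.87 pos [ 490.3 -105.6   54.7] alpha -0.4 tilt [0. 0.] F [ 0.   0.1 -1.8] w 50.6 grip 65
turn about tool z: -0.0 then shift 0.5 -1.0 1.7 | joints [-0.36 -0.04  2.05  0.    1.14 -0.35]
```

play_rows([
  [0,-0.5,1,0,0,0],
  [0,0,1,0,0,0],
  [0,0,0,0,0,0],
])

```text
time: 7.12
tool_pos: [0.4897, -0.1056, 0.0527]
tool_rot: [-0.0, 0.71, 0.705, -0.0]
contact_force: [1.1, 0.3, -1.8]
gripper_width: 0.594
grasp_force: 64.8
```

```bash
python3 delta.py 489.3 -105.1 52 -0.4
```

```text
t7.12 pos [ 489.7 -105.6   52.7] alpha -0.4 tilt [-0.01  0.  ] F [ 1.1  0.3 -1.8] w 50.7 grip 65
turn about tool z: -0.0 then shift 0.4 -0.4 0.7 | joints [-0.36 -0.04  2.05  0.    1.13 -0.35]
```

play_rows([
  [0,0,1,0,0,0],
  [0,0,0,0,0,0],
])

```text
time: 7.28
tool_pos: [0.4899, -0.1056, 0.0521]
tool_rot: [0.0, 0.71, 0.705, 0.0]
contact_force: [-0.1, 0.5, -0.2]
gripper_width: 0.592
grasp_force: 64.8
```

play_rows([
  [0,0,1,0,0,0],
  [0,0,0,0,0,0],
])

```text
time: 7.45
tool_pos: [0.49, -0.1057, 0.0518]
tool_rot: [-0.0, 0.71, 0.705, -0.0]
contact_force: [-3.7, 1.7, 5.1]
gripper_width: 0.597
grasp_force: 65.5
```

play_rows([
  [0,0,0.5,0,0,0],
  [0,0,0,0,0,0],
])

```text
time: 7.62
tool_pos: [0.49, -0.1057, 0.0517]
tool_rot: [-0.0, 0.71, 0.705, -0.0]
contact_force: [-5.2, 1.7, 8.9]
gripper_width: 0.597
grasp_force: 66.1
```

play_rows([
  [0,0,-0.5,0,0,0],
  [0,0,0,0,0,0],
  [0,0,0,0,0,0],
  [0,0,0,0,0,0],
], hand=66)

```text
time: 7.95
tool_pos: [0.4897, -0.1056, 0.0506]
tool_rot: [-0.0, 0.71, 0.705, -0.0]
contact_force: [-0.1, -0.1, -0.2]
gripper_width: 0.771
grasp_force: 0.0
```

play_rows([
  [0,0,-5,0,0,0],
  [0,0,-15,0,0,0],
  [0,0,-30,0,0,0],
  [0,0,-30,0,0,0],
  [0,0,-20,0,0,0],
])

```text
time: 8.37
tool_pos: [0.4906, -0.1059, 0.1539]
tool_rot: [0.001, 0.71, 0.705, 0.001]
contact_force: [1.2, -0.9, -0.2]
gripper_width: 0.773
grasp_force: 0.0
```

play_rows([
  [0,0,0,0,0,6],
  [0,0,0,0,0,6],
  [0,0,0,0,0,0],
], hand=85)

```text
time: 8.62
tool_pos: [0.4901, -0.1057, 0.1518]
tool_rot: [0.001, 0.78, 0.626, 0.0]
contact_force: [-0.7, -0.1, -0.7]
gripper_width: 0.995
grasp_force: 0.0
```

```bash
python3 delta.py 569.9 225.7 130 -12.5
```

```text
t8.62 pos [ 490.1 -105.7  151.8] alpha -12.5 tilt [ 0.08 -0.03] F [-0.7 -0.1 -0.7] w 85.0 grip 0
turn about tool z: -0.0 then shift 340.8 6.2 21.8 | joints [-0.36 -0.17  1.99 -0.    1.32 -0.14]
```

play_rows([
  [30,1,2,0,0,0],
  [38,1,3,0,0,0],
  [38,1,3,0,0,0],
  [38,1,3,0,0,0],
  [38,1,3,0,0,0],
])

```text
time: 9.03
tool_pos: [0.5337, 0.0728, 0.1365]
tool_rot: [-0.0, 0.779, 0.628, -0.0]
contact_force: [0.5, -0.7, -0.2]
gripper_width: 0.991
grasp_force: 0.0
```

play_rows([
  [38,1.2,3,0,0,0],
  [38,0,3,0,0,0],
  [38,0,2,0,0,0],
  [28,0,0,0,0,0],
  [16.8,0,0,0,0,0],
])

```text
time: 9.45
tool_pos: [0.5689, 0.2287, 0.1282]
tool_rot: [-0.0, 0.778, 0.628, -0.0]
contact_force: [-0.3, -0.4, 0.4]
gripper_width: 0.997
grasp_force: 0.0
```

play_rows([
  [0,0,0,0,0,0],
  [0,0,0,0,0,0],
  [0,0,0,0,0,0],
])

```text
time: 9.7
tool_pos: [0.5688, 0.2248, 0.1285]
tool_rot: [0.0, 0.779, 0.627, -0.001]
contact_force: [0.1, -0.6, 1.0]
gripper_width: 0.995
grasp_force: 0.0
```

```bash
python3 delta.py 569.9 225.7 14 -12.5
```

```text
t9.70 pos [568.8 224.8 128.5] alpha -12.4 tilt [-0.05 -0.05] F [ 0.1 -0.6  1. ] w 85.0 grip 0
turn about tool z: 0.1 then shift 1.1 0.8 114.5 | joints [ 0.25  0.12  1.74 -0.    1.28  0.47]
```

play_rows([
  [1,1,25,0,0,0],
  [0,0,30,0,0,0],
  [0,0,27,0,0,0],
  [0,0,17,0,0,0],
  [0,0,8,0,0,0],
])

```text
time: 10.12
tool_pos: [0.5679, 0.2242, 0.0184]
tool_rot: [-0.001, 0.78, 0.626, -0.003]
contact_force: [-0.3, -0.1, -0.1]
gripper_width: 0.995
grasp_force: 0.0
```

play_rows([
  [0,0,4,0,0,0],
  [0,0,2,0,0,0],
  [0,0,0,0,0,0],
  [0,0,0,0,0,0],
])

```text
time: 10.45
tool_pos: [0.5715, 0.2267, 0.0175]
tool_rot: [0.001, 0.78, 0.626, 0.001]
contact_force: [0.4, -0.1, 0.2]
gripper_width: 1.0
grasp_force: 0.0
```

```bash
python3 delta.py 569.9 225.7 14 -12.5
```

```text
t10.45 pos [571.5 226.7  17.5] alpha -12.4 tilt [0.15 0.04] F [ 0.4 -0.1  0.2] w 85.4 grip 0
turn about tool z: 0.1 then shift -1.3 -1.3 3.5 | joints [ 0.26  0.27  1.78 -0.    1.09  0.47]
```

play_rows([
  [-1.2,-1.2,2,0,0,0],
  [0,0,0,0,0,0],
  [0,0,0,0,0,0],
  [0,0,0,0,0,0],
])

```text
time: 10.78
tool_pos: [0.569, 0.2259, 0.0142]
tool_rot: [0.0, 0.779, 0.627, 0.0]
contact_force: [-0.5, 0.1, -0.3]
gripper_width: 0.995
grasp_force: 0.0
```

```bash
python3 delta.py 569.9 225.7 14 -12.5
```

```text
t10.78 pos [569.  225.9  14.2] alpha -12.4 tilt [0.03 0.01] F [-0.5  0.1 -0.3] w 85.0 grip 0
turn about tool z: 0.1 then shift 0.0 0.9 0.2 | joints [ 0.26  0.27  1.79 -0.    1.08  0.47]
```

play_rows([
  [0,0,0,0,0,0],
  [0,0,0,0,0,0],
  [0,0,0,0,0,0],
  [0,0,0,0,0,0],
  [0,0,0,0,0,0],
], hand=40)

```text
time: 11.2
tool_pos: [0.5694, 0.226, 0.0144]
tool_rot: [0.0, 0.779, 0.627, 0.001]
contact_force: [0.3, -0.2, 2.0]
gripper_width: 0.58
grasp_force: 63.4
```

play_rows([
  [0,0,0,0,0,0],
  [0,0,0,0,0,0],
])

```text
time: 11.37
tool_pos: [0.5694, 0.2259, 0.0144]
tool_rot: [0.0, 0.779, 0.626, 0.001]
contact_force: [1.1, 0.5, 3.4]
gripper_width: 0.586
grasp_force: 63.6
```

play_rows([
  [0,0,-15,0,0,0],
  [0,0,-30,0,0,-6],
  [0,0,-40,0,0,-6.1],
  [0,0,-40,0,0,0],
  [0,0,-16,0,0,0],
])

```text
time: 11.78
tool_pos: [0.5711, 0.2264, 0.1607]
tool_rot: [0.002, 0.709, 0.705, 0.003]
contact_force: [1.4, 0.0, 0.0]
gripper_width: 0.585
grasp_force: 63.2
```

play_rows([
  [0,0,0,0,0,0],
  [0,0,0,0,0,0],
  [0,0,0,0,0,0],
])

```text
time: 12.03
tool_pos: [0.5675, 0.2254, 0.1525]
tool_rot: [-0.001, 0.709, 0.705, -0.002]
contact_force: [-0.7, -1.0, -1.0]
gripper_width: 0.585
grasp_force: 63.2
```

```bash
python3 delta.py 489.4 -108.1 155 -0.4
```

```text
t12.03 pos [567.5 225.4 152.5] alpha -0.3 tilt [-0.2  -0.06] F [-0.7 -1.  -1. ] w 50.0 grip 63
turn about tool z: 0.1 then shift -334.0 -75.8 -2.5 | joints [ 0.26  0.09  1.73 -0.    1.32  0.26]
```

play_rows([
  [-28,-6.4,0,0,0,0],
  [-37,-8.4,0,0,0,0],
  [-37,-8.4,0,0,0,0],
  [-37,-8.4,0,0,0,0],
  [-37,-8.4,0,0,0,0],
])

```text
time: 12.45
tool_pos: [0.5254, 0.0487, 0.1515]
tool_rot: [-0.002, 0.709, 0.705, -0.002]
contact_force: [0.3, -1.1, -0.9]
gripper_width: 0.587
grasp_force: 63.1
```

play_rows([
  [-37,-8.4,0,0,0,0],
  [-37,-8.4,0,0,0,0],
  [-37,-8.4,0,0,0,0],
  [-30,-7,0,0,0,0],
  [-17,-4,0,0,0,0],
])

```text
time: 12.87
tool_pos: [0.4882, -0.11, 0.1517]
tool_rot: [-0.002, 0.71, 0.704, -0.001]
contact_force: [-0.1, 0.5, -0.6]
gripper_width: 0.583
grasp_force: 63.2
```

play_rows([
  [0,0,0,0,0,0],
  [0,0,0,0,0,0],
  [0,0,0,0,0,0],
  [0,0,0,0,0,0],
])

```text
time: 13.2
tool_pos: [0.4904, -0.1066, 0.1536]
tool_rot: [-0.001, 0.709, 0.706, -0.0]
contact_force: [-1.1, -0.4, -0.1]
gripper_width: 0.586
grasp_force: 63.2
```

```bash
python3 delta.py 489.7 -108 155 -0.4;  python3 - <<'E'
from plant import imaging
import cv2,pickle,numpy as np
f=imaging.grab_frame("scene"); pickle.dump(f,open("scene2.pkl","wb")); cv2.imwrite("pics/d.png",cv2.resize(f["image"][150:260,190:280],None,fx=5,fy=5,interpolation=0)[:,:,::-1])
E
```

```text
t13.20 pos [ 490.4 -106.6  153.6] alpha -0.2 tilt [-0.11  0.06] F [-1.1 -0.4 -0.1] w 50.1 grip 63
turn about tool z: 0.2 then shift -1.4 -0.7 -1.4 | joints [-0.36 -0.17  1.98  0.    1.33 -0.36]
```

View pics/d.png

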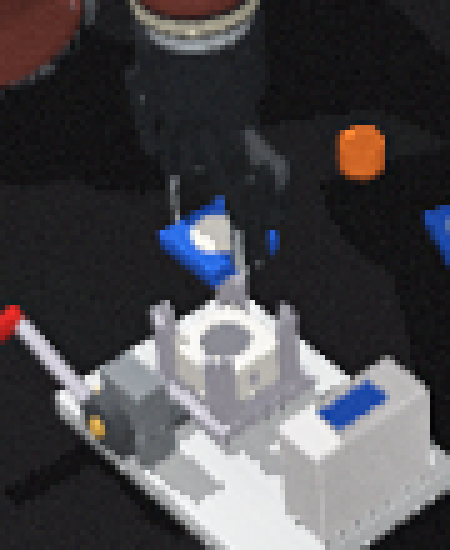

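The body sits level between the posts and the spacer hangs flat above the nest at (205,238) in the crop. Lowering it.

play_rows([
  [-1,-0.5,15,0,0,0.2],
  [0,0,20,0,0,0],
  [0,0,13,0,0,0],
  [0,0,0,0,0,0],
  [0,0,0,0,0,0],
])

```text
time: 13.67
tool_pos: [0.4899, -0.1078, 0.106]
tool_rot: [-0.001, 0.71, 0.704, -0.0]
contact_force: [0.2, -0.3, 0.6]
gripper_width: 0.589
grasp_force: 63.2
```

play_rows([
  [0,0,4,0,0,0],
  [0,0,4,0,0,0],
  [0,0,4,0,0,0],
  [0,0,0,0,0,0],
])

```text
time: 14.0
tool_pos: [0.4901, -0.1086, 0.0944]
tool_rot: [-0.0, 0.71, 0.704, -0.0]
contact_force: [-0.6, 0.0, -0.6]
gripper_width: 0.584
grasp_force: 63.2
```

```bash
python3 delta.py 489.7 -108 77 -0.4
```

```text
t14.00 pos [ 490.1 -108.6   94.4] alpha -0.5 tilt [-0.03  0.01] F [-0.6  0.  -0.6] w 49.8 grip 63
turn about tool z: -0.1 then shift 0.6 -0.4 17.4 | joints [-0.37 -0.1   2.02 -0.    1.21 -0.36]
```

play_rows([
  [0.5,-0.3,4,0,0,0],
  [0,0,4,0,0,0],
  [0,0,4,0,0,0],
  [0,0,0,0,0,0],
])

```text
time: 14.33
tool_pos: [0.4893, -0.1081, 0.0817]
tool_rot: [-0.001, 0.71, 0.704, -0.0]
contact_force: [-0.8, 0.6, -0.9]
gripper_width: 0.588
grasp_force: 63.2
```

play_rows([
  [0,0,2,0,0,0],
  [0,0,1.5,0,0,0],
  [0,0,0,0,0,0],
])

```text
time: 14.58
tool_pos: [0.4899, -0.1083, 0.079]
tool_rot: [-0.0, 0.71, 0.704, -0.0]
contact_force: [-0.4, 0.3, -0.7]
gripper_width: 0.586
grasp_force: 63.2
```

play_rows([
  [0,0,1,0,0,0],
  [0,0,0,0,0,0],
])

```text
time: 14.75
tool_pos: [0.49, -0.1083, 0.0783]
tool_rot: [0.0, 0.71, 0.704, 0.0]
contact_force: [-0.4, 0.6, -0.3]
gripper_width: 0.589
grasp_force: 63.2
```

play_rows([
  [0,0,1,0,0,0],
  [0,0,0,0,0,0],
])

```text
time: 14.92
tool_pos: [0.49, -0.1083, 0.0773]
tool_rot: [0.0, 0.71, 0.704, 0.0]
contact_force: [-0.6, 0.1, -0.5]
gripper_width: 0.589
grasp_force: 63.2
```

play_rows([
  [0,0,1,0,0,0],
  [0,0,0,0,0,0],
])

```text
time: 15.08
tool_pos: [0.49, -0.1083, 0.0762]
tool_rot: [0.0, 0.71, 0.704, 0.0]
contact_force: [-0.1, 0.5, 0.1]
gripper_width: 0.587
grasp_force: 63.2
```

play_rows([
  [0,0,1,0,0,0],
  [0,0,0,0,0,0],
])

```text
time: 15.25
tool_pos: [0.4901, -0.1083, 0.0761]
tool_rot: [-0.0, 0.71, 0.704, -0.0]
contact_force: [-2.1, 0.8, 3.1]
gripper_width: 0.586
grasp_force: 63.6
```

play_rows([
  [0,0,0.5,0,0,0],
  [0,0,0,0,0,0],
])

```text
time: 15.42
tool_pos: [0.4902, -0.1083, 0.0759]
tool_rot: [-0.0, 0.71, 0.704, -0.0]
contact_force: [-3.6, 2.2, 6.5]
gripper_width: 0.585
grasp_force: 64.0
```

play_rows([
  [0,0,-0.5,0,0,0],
  [0,0,0,0,0,0],
  [0,0,0,0,0,0],
  [0,0,0,0,0,0],
], hand=66)

```text
time: 15.75
tool_pos: [0.4899, -0.1082, 0.075]
tool_rot: [-0.0, 0.71, 0.704, -0.0]
contact_force: [-0.5, 0.0, 0.6]
gripper_width: 0.768
grasp_force: 0.0
```

play_rows([
  [0,0,-5,0,0,0],
  [0,0,-15,0,0,0],
  [0,0,-25,0,0,0],
  [0,0,-20,0,0,0],
  [0,0,-10,0,0,0],
])

```text
time: 16.17
tool_pos: [0.4914, -0.1088, 0.1535]
tool_rot: [0.002, 0.71, 0.704, 0.001]
contact_force: [0.1, -0.0, 0.7]
gripper_width: 0.775
grasp_force: 0.0
```

play_rows([
  [0,0,0,0,0,4.5],
  [0,0,0,0,0,4.5],
  [0,0,0,0,0,0],
], hand=85)

```text
time: 16.42
tool_pos: [0.49, -0.1083, 0.1504]
tool_rot: [0.0, 0.764, 0.646, 0.0]
contact_force: [0.4, 0.7, 0.1]
gripper_width: 0.991
grasp_force: 0.0
```

```bash
python3 delta.py 489.2 361.4 135 -9.6
```

```text
t16.42 pos [ 490.  -108.3  150.4] alpha -9.6 tilt [ 0.01 -0.  ] F [0.4 0.7 0.1] w 84.7 grip 0
turn about tool z: 0.0 then shift 463.0 -79.1 15.4 | joints [-0.37 -0.17  1.99 -0.    1.32 -0.2 ]
```

play_rows([
  [28,-4.8,0,0,0,0],
  [38,-6.5,3,0,0,0],
  [38,-6.5,3,0,0,0],
  [38,-6.5,3,0,0,0],
  [38,-6.5,3,0,0,0],
])

```text
time: 16.83
tool_pos: [0.4888, 0.0759, 0.1378]
tool_rot: [-0.0, 0.763, 0.647, -0.0]
contact_force: [0.8, -0.1, -0.5]
gripper_width: 1.001
grasp_force: 0.0
```

play_rows([
  [38,-6.5,3,0,0,0],
  [38,-6.5,0,0,0,0],
  [38,-6.5,0,0,0,0],
  [38,-6.5,0,0,0,0],
  [38,-6.5,0,0,0,0],
])

```text
time: 17.25
tool_pos: [0.488, 0.2689, 0.1347]
tool_rot: [-0.0, 0.762, 0.647, -0.0]
contact_force: [1.2, -1.2, 0.5]
gripper_width: 0.997
grasp_force: 0.0
```

play_rows([
  [38,-6.5,0,0,0,0],
  [34,-5.8,0,0,0,0],
  [21,-3.6,0,0,0,0],
  [0,0,0,0,0,0],
  [0,0,0,0,0,0],
])

```text
time: 17.67
tool_pos: [0.4879, 0.3621, 0.1345]
tool_rot: [0.0, 0.762, 0.647, -0.001]
contact_force: [-0.1, -0.3, 0.7]
gripper_width: 0.999
grasp_force: 0.0
```

play_rows([
  [0,0,0,0,0,0],
  [0,0,0,0,0,0],
])

```text
time: 17.83
tool_pos: [0.4884, 0.3602, 0.1349]
tool_rot: [0.0, 0.763, 0.646, -0.001]
contact_force: [-0.1, -0.3, 0.4]
gripper_width: 0.994
grasp_force: 0.0
```

```bash
python3 delta.py 489.2 361.4 14 -9.6
```

```text
t17.83 pos [488.4 360.2 134.9] alpha -9.5 tilt [-0.04 -0.04] F [-0.1 -0.3  0.4] w 84.9 grip 0
turn about tool z: 0.1 then shift 1.3 0.6 120.9 | joints [ 0.51  0.1   1.75 -0.    1.29  0.68]
```

play_rows([
  [0.8,0.3,25,0,0,0],
  [0,0,30,0,0,0],
  [0,0,27,0,0,0],
  [0,0,17,0,0,0],
  [0,0,12,0,0,0],
])

```text
time: 18.25
tool_pos: [0.4877, 0.36, 0.0216]
tool_rot: [-0.0, 0.764, 0.646, -0.002]
contact_force: [-0.1, -0.1, -0.2]
gripper_width: 1.002
grasp_force: 0.0
```

play_rows([
  [0,0,6,0,0,0],
  [0,0,3,0,0,0],
  [0,0,0,0,0,0],
  [0,0,0,0,0,0],
  [0,0,0,0,0,0],
])

```text
time: 18.67
tool_pos: [0.4899, 0.3627, 0.0169]
tool_rot: [0.0, 0.763, 0.646, 0.001]
contact_force: [-0.3, 0.4, -0.1]
gripper_width: 0.995
grasp_force: 0.0
```

play_rows([
  [0,0,0,0,0,0],
  [0,0,0,0,0,0],
])

```text
time: 18.83
tool_pos: [0.4894, 0.3625, 0.0163]
tool_rot: [0.0, 0.763, 0.646, 0.001]
contact_force: [-0.2, 0.2, -0.1]
gripper_width: 0.995
grasp_force: 0.0
```

```bash
python3 delta.py 489.2 361.4 14 -9.6
```

```text
t18.83 pos [489.4 362.5  16.3] alpha -9.5 tilt [0.08 0.04] F [-0.2  0.2 -0.1] w 84.9 grip 0
turn about tool z: 0.1 then shift -1.2 -0.0 2.3 | joints [ 0.52  0.26  1.8  -0.    1.09  0.68]
```

play_rows([
  [-1,0,2,0,0,0],
  [0,0,0,0,0,0],
  [0,0,0,0,0,0],
  [0,0,0,0,0,0],
])

```text
time: 19.17
tool_pos: [0.4886, 0.3611, 0.0132]
tool_rot: [-0.0, 0.763, 0.646, -0.0]
contact_force: [0.0, -0.1, 0.2]
gripper_width: 0.994
grasp_force: 0.0
```

play_rows([
  [0,0,0,0,0,0],
  [0,0,0,0,0,0],
  [0,0,0,0,0,0],
  [0,0,0,0,0,0],
  [0,0,0,0,0,0],
], hand=40)

```text
time: 19.58
tool_pos: [0.4892, 0.3614, 0.0139]
tool_rot: [0.0, 0.763, 0.646, 0.001]
contact_force: [0.9, -1.3, 2.8]
gripper_width: 0.588
grasp_force: 63.6
```

play_rows([
  [0,0,0,0,0,0],
  [0,0,0,0,0,0],
])

```text
time: 19.75
tool_pos: [0.4891, 0.3614, 0.0138]
tool_rot: [0.0, 0.763, 0.646, 0.001]
contact_force: [0.3, 0.2, 2.8]
gripper_width: 0.586
grasp_force: 63.7
```

play_rows([
  [0,0,-15,0,0,0],
  [0,0,-30,0,0,-4.5],
  [0,0,-40,0,0,-4.6],
  [0,0,-40,0,0,0],
  [0,0,-16,0,0,0],
])

```text
time: 20.17
tool_pos: [0.4907, 0.3623, 0.1601]
tool_rot: [0.001, 0.71, 0.705, 0.004]
contact_force: [1.2, 0.8, 0.9]
gripper_width: 0.583
grasp_force: 63.3
```

play_rows([
  [0,0,0,0,0,0],
  [0,0,0,0,0,0],
  [0,0,0,0,0,0],
])

```text
time: 20.42
tool_pos: [0.4874, 0.3605, 0.1519]
tool_rot: [-0.0, 0.71, 0.705, -0.002]
contact_force: [-0.6, -0.1, -1.7]
gripper_width: 0.587
grasp_force: 63.3
```

```bash
python3 delta.py 490 -108 155 -0.4
```

```text
t20.42 pos [487.4 360.5 151.9] alpha -0.4 tilt [-0.19 -0.11] F [-0.6 -0.1 -1.7] w 50.2 grip 63
turn about tool z: -0.0 then shift -468.4 5.8 -3.1 | joints [ 0.51  0.09  1.74 -0.    1.32  0.52]
```

play_rows([
  [-28,0.4,0,0,0,0],
  [-38,0.4,0,0,0,0],
  [-38,0.4,0,0,0,0],
  [-38,0.4,0,0,0,0],
  [-38,0.4,0,0,0,0],
])

```text
time: 20.83
tool_pos: [0.4872, 0.1793, 0.151]
tool_rot: [-0.001, 0.709, 0.705, -0.002]
contact_force: [0.9, -0.3, -0.1]
gripper_width: 0.587
grasp_force: 63.3
```

play_rows([
  [-38,0.4,0,0,0,0],
  [-38,0.4,0,0,0,0],
  [-38,0.4,0,0,0,0],
  [-38,0.4,0,0,0,0],
  [-38,0.4,0,0,0,0],
])

```text
time: 21.25
tool_pos: [0.4879, -0.0103, 0.1513]
tool_rot: [-0.002, 0.71, 0.705, -0.001]
contact_force: [0.4, -0.4, -0.6]
gripper_width: 0.587
grasp_force: 63.3
```

play_rows([
  [-38,0.4,0,0,0,0],
  [-36,0.4,0,0,0,0],
  [-24,0,0,0,0,0],
  [0,0,0,0,0,0],
  [0,0,0,0,0,0],
])

```text
time: 21.67
tool_pos: [0.4885, -0.1073, 0.1516]
tool_rot: [-0.002, 0.711, 0.704, -0.001]
contact_force: [-0.2, 0.4, 0.2]
gripper_width: 0.589
grasp_force: 63.3
```

play_rows([
  [0,0,0,0,0,0],
  [0,0,0,0,0,0],
  [0,0,0,0,0,0],
])

```text
time: 21.92
tool_pos: [0.4898, -0.1056, 0.1535]
tool_rot: [-0.001, 0.709, 0.705, -0.0]
contact_force: [-0.6, -0.7, -1.4]
gripper_width: 0.585
grasp_force: 63.3
```

```bash
python3 delta.py 490 -108 155 -0.4
```

```text
t21.92 pos [ 489.8 -105.6  153.5] alpha -0.3 tilt [-0.07  0.04] F [-0.6 -0.7 -1.4] w 49.9 grip 63
turn about tool z: 0.1 then shift -2.4 0.2 -1.5 | joints [-0.36 -0.17  1.99  0.    1.33 -0.36]
```

play_rows([
  [-2,0,12,0,0,0],
  [0,0,16,0,0,0],
  [0,0,8,0,0,0],
  [0,0,0,0,0,0],
  [0,0,0,0,0,0],
])

```text
time: 22.33
tool_pos: [0.4895, -0.1083, 0.1173]
tool_rot: [-0.001, 0.709, 0.705, -0.0]
contact_force: [-0.0, 0.2, -0.1]
gripper_width: 0.586
grasp_force: 63.3
```

play_rows([
  [0,0,4,0,0,0],
  [0,0,4,0,0,0],
  [0,0,0,0,0,0],
  [0,0,0,0,0,0],
])

```text
time: 22.67
tool_pos: [0.4901, -0.1088, 0.1103]
tool_rot: [-0.0, 0.71, 0.705, -0.0]
contact_force: [0.6, -0.6, -1.6]
gripper_width: 0.585
grasp_force: 63.3
```

```bash
python3 delta.py 490 -108.2 88 -0.4
```

```text
t22.67 pos [ 490.1 -108.8  110.3] alpha -0.4 tilt [-0.  0.] F [ 0.6 -0.6 -1.6] w 50.0 grip 63
turn about tool z: -0.0 then shift 0.6 -0.1 22.3 | joints [-0.37 -0.12  2.02  0.    1.25 -0.36]
```

play_rows([
  [0.6,0,4,0,0,0],
  [0,0,4,0,0,0],
  [0,0,4,0,0,0],
  [0,0,3,0,0,0],
  [0,0,0,0,0,0],
])

```text
time: 23.08
tool_pos: [0.4894, -0.108, 0.0942]
tool_rot: [-0.001, 0.71, 0.705, -0.0]
contact_force: [-0.3, 0.3, -1.7]
gripper_width: 0.586
grasp_force: 63.3
```

play_rows([
  [0,0,2,0,0,0],
  [0,0,2,0,0,0],
  [0,0,0,0,0,0],
])

```text
time: 23.33
tool_pos: [0.4899, -0.1082, 0.0909]
tool_rot: [-0.0, 0.71, 0.705, -0.0]
contact_force: [-0.0, 0.1, -1.4]
gripper_width: 0.591
grasp_force: 63.3
```

play_rows([
  [0,0,1,0,0,0],
  [0,0,0,0,0,0],
])

```text
time: 23.5
tool_pos: [0.4901, -0.1082, 0.0902]
tool_rot: [-0.0, 0.71, 0.705, -0.0]
contact_force: [-0.7, -0.6, -0.7]
gripper_width: 0.589
grasp_force: 63.3
```

play_rows([
  [0,0,1,0,0,0],
  [0,0,0,0,0,0],
])

```text
time: 23.67
tool_pos: [0.4901, -0.1082, 0.0892]
tool_rot: [-0.0, 0.71, 0.705, -0.0]
contact_force: [-0.9, 0.3, -1.8]
gripper_width: 0.585
grasp_force: 63.3
```

play_rows([
  [0,0,1,0,0,0],
  [0,0,0,0,0,0],
])

```text
time: 23.83
tool_pos: [0.49, -0.1082, 0.0882]
tool_rot: [-0.0, 0.71, 0.705, -0.0]
contact_force: [-0.1, 0.6, -1.4]
gripper_width: 0.582
grasp_force: 63.3
```

play_rows([
  [0,0,1,0,0,0],
  [0,0,0,0,0,0],
])

```text
time: 24.0
tool_pos: [0.4903, -0.1083, 0.0876]
tool_rot: [0.0, 0.71, 0.705, 0.0]
contact_force: [0.8, 1.2, 1.0]
gripper_width: 0.59
grasp_force: 63.4
```

play_rows([
  [0,0,0.8,0,0,0],
  [0,0,0,0,0,0],
])

```text
time: 24.17
tool_pos: [0.4903, -0.1083, 0.0875]
tool_rot: [-0.0, 0.71, 0.705, -0.0]
contact_force: [-1.4, 0.8, 5.6]
gripper_width: 0.588
grasp_force: 64.0
```

play_rows([
  [0,0,-0.5,0,0,0],
  [0,0,0,0,0,0],
  [0,0,0,0,0,0],
  [0,0,0,0,0,0],
], hand=66)

```text
time: 24.5
tool_pos: [0.49, -0.1082, 0.0868]
tool_rot: [-0.0, 0.71, 0.705, -0.0]
contact_force: [0.6, -0.0, 0.1]
gripper_width: 0.775
grasp_force: 0.0
```

play_rows([
  [0,0,-5,0,0,0],
  [0,0,-15,0,0,0],
  [0,0,-25,0,0,0],
  [0,0,-20,0,0,0],
  [0,0,-10,0,0,0],
])

```text
time: 24.92
tool_pos: [0.4915, -0.1088, 0.1653]
tool_rot: [0.002, 0.71, 0.705, 0.001]
contact_force: [0.6, -0.2, 0.0]
gripper_width: 0.777
grasp_force: 0.0
```

play_rows([
  [-20,-16,0,0,0,0],
  [-30,-22,0,0,0,0],
  [-30,-22,0,0,0,0],
  [-28,-20,0,0,0,0],
  [-19,-14,0,0,0,0],
])

```text
time: 25.33
tool_pos: [0.3935, -0.2361, 0.1618]
tool_rot: [0.0, 0.71, 0.704, -0.0]
contact_force: [-0.0, 0.0, 0.0]
gripper_width: 0.775
grasp_force: 0.0
```

play_rows([
  [0,0,0,0,0,0],
  [0,0,0,0,0,0],
  [0,0,0,0,0,0],
])

```text
time: 25.58
tool_pos: [0.3953, -0.2342, 0.1618]
tool_rot: [-0.0, 0.71, 0.704, 0.0]
contact_force: [-0.2, 0.3, 0.2]
gripper_width: 0.772
grasp_force: 0.0
```

```bash
python3 delta.py 396.5 -237 75 -0.4;  python3 - <<'E'
from plant import imaging
import cv2,pickle,numpy as np
o=[]
for n,(u0,v0,u1,v1),k in(("top",(310,165,415,285),3.6),("scene",(165,150,275,260),3.8)):
    f=imaging.grab_frame(n); pickle.dump(f,open(n+"3.pkl","wb")); o.append(cv2.resize(f["image"][v0:v1,u0:u1],None,fx=k,fy=k,interpolation=0))
h=max(i.shape[0] for i in o); o=[np.pad(i,((0,h-i.shape[0]),(0,0),(0,0))) for i in o]
cv2.imwrite("pics/e.png",np.hstack(o)[:,:800,::-1])
E
```

```text
t25.58 pos [ 395.3 -234.2  161.8] alpha -0.4 tilt [-0.    0.04] F [-0.2  0.3  0.2] w 65.9 grip 0
turn about tool z: -0.0 then shift -2.8 1.3 86.8 | joints [-0.7  -0.29  2.07  0.    1.36 -0.69]
```

View pics/e.png

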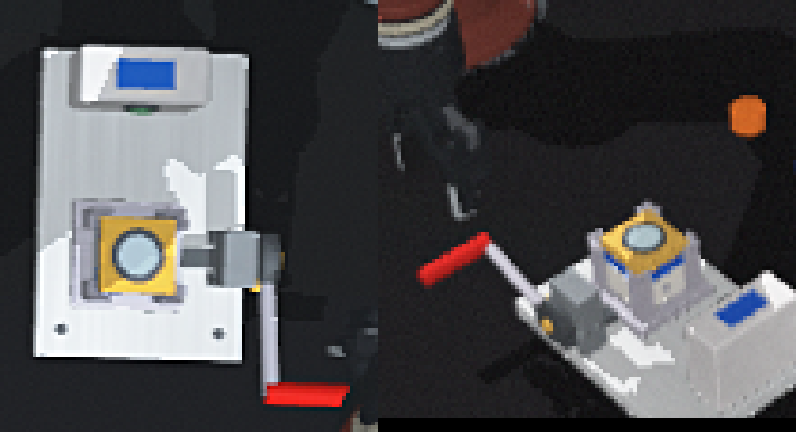

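The stack is in the nest: the brass cover lies square between the posts in both views (top crop (138,256), scene crop (643,235)), with spacer and body under it and the lever down. Next the lever.

play_rows([
  [-2.5,1.3,20,0,0,0],
  [0,0,25,0,0,0],
  [0,0,20,0,0,0],
  [0,0,14,0,0,0],
  [0,0,7,0,0,0],
])

```text
time: 26.1
tool_pos: [0.3958, -0.2351, 0.0735]
tool_rot: [-0.002, 0.709, 0.705, -0.0]
contact_force: [0.4, 0.9, -0.3]
gripper_width: 0.771
grasp_force: 0.0
```

play_rows([
  [0,0,0,0,0,0],
  [0,0,0,0,0,0],
  [0,0,0,0,0,0],
  [0,0,0,0,0,0],
])

```text
time: 26.43
tool_pos: [0.3974, -0.2376, 0.0775]
tool_rot: [0.001, 0.71, 0.705, 0.0]
contact_force: [-0.6, -0.3, 0.2]
gripper_width: 0.773
grasp_force: 0.0
```

```bash
python3 delta.py 396.5 -237 75 -0.4
```

```text
t26.43 pos [ 397.4 -237.6   77.5] alpha -0.4 tilt [ 0.12 -0.1 ] F [-0.6 -0.3  0.2] w 66.0 grip 0
turn about tool z: 0.0 then shift 0.6 -0.9 2.5 | joints [-0.7  -0.18  2.13  0.    1.19 -0.69]
```

play_rows([
  [0,0,1,0,0,0],
  [0,0,0,0,0,0],
  [0,0,0,0,0,0],
  [0,0,0,0,0,0],
  [0,0,0,0,0,0],
], hand=4)

```text
time: 26.85
tool_pos: [0.3973, -0.2372, 0.0755]
tool_rot: [0.001, 0.71, 0.704, 0.001]
contact_force: [4.2, 1.0, -0.3]
gripper_width: 0.165
grasp_force: 58.4
```

play_rows([
  [0,0,0,0,0,0],
  [0,0,0,0,0,0],
  [0,0,0,0,0,0],
  [0,0,0,0,0,0],
])

```text
time: 27.18
tool_pos: [0.3973, -0.2372, 0.0754]
tool_rot: [0.001, 0.71, 0.705, 0.001]
contact_force: [5.5, 1.1, -0.2]
gripper_width: 0.16
grasp_force: 58.4
```

```bash
python3 delta.py 396.5 -237 75 -0.4
```

```text
t27.18 pos [ 397.3 -237.2   75.4] alpha -0.4 tilt [ 0.12 -0.02] F [ 5.5  1.1 -0.2] w 13.7 grip 58
turn about tool z: -0.0 then shift 0.2 -0.8 0.4 | joints [-0.7  -0.17  2.13  0.    1.19 -0.69]
```

play_rows([
  [0,1.4,-4.8,0,0,0],
  [0,1.7,-4.7,0,0,0],
  [0,1.9,-4.6,0,0,0],
  [0,2.1,-4.5,0,0,0],
  [0,2.4,-4.4,0,0,0],
])

```text
time: 27.6
tool_pos: [0.4045, -0.2371, 0.096]
tool_rot: [-0.001, 0.709, 0.705, -0.001]
contact_force: [2.2, -3.6, -8.1]
gripper_width: 0.163
grasp_force: 58.4
```

play_rows([
  [0,2.6,-4.2,0,0,0],
  [0,2.8,-4.1,0,0,0],
  [0,3,-4,0,0,0],
  [0,3.2,-3.8,0,0,0],
  [0,3.4,-3.6,0,0,0],
])

```text
time: 28.02
tool_pos: [0.417, -0.2372, 0.1159]
tool_rot: [-0.004, 0.709, 0.705, -0.004]
contact_force: [-14.1, -3.6, 2.6]
gripper_width: 0.167
grasp_force: 58.8
```

```bash
python3 delta.py 421.9 -237 142 -0.4
```

```text
t28.02 pos [ 417.  -237.2  115.9] alpha -0.4 tilt [-0.69  0.04] F [-14.1  -3.6   2.6] w 14.2 grip 59
turn about tool z: 0.0 then shift 0.2 4.9 -26.1 | joints [-0.67 -0.18  2.06 -0.01  1.27 -0.66]
```

play_rows([
  [0,0,0,0,0,0],
  [0,0,0,0,0,0],
  [0,0,0,0,0,0],
])

```text
time: 28.27
tool_pos: [0.4176, -0.2373, 0.1169]
tool_rot: [-0.004, 0.709, 0.705, -0.003]
contact_force: [-10.3, -3.0, 1.4]
gripper_width: 0.156
grasp_force: 58.8
```

```bash
python3 delta.py 421.9 -237 117.2 -0.4
```

```text
t28.27 pos [ 417.6 -237.3  116.9] alpha -0.4 tilt [-0.57  0.04] F [-10.3  -3.    1.4] w 13.4 grip 59
turn about tool z: 0.0 then shift 0.3 4.3 -0.3 | joints [-0.67 -0.18  2.06 -0.01  1.27 -0.66]
```

play_rows([
  [0,3.4,-3.6,0,0,0],
  [0,3.6,-3.5,0,0,0],
  [0,3.8,-3.3,0,0,0],
  [0,4,-3,0,0,0],
  [0,4.1,-2.8,0,0,0],
])

```text
time: 28.68
tool_pos: [0.4347, -0.2375, 0.1337]
tool_rot: [-0.006, 0.709, 0.705, -0.005]
contact_force: [-20.1, -0.3, 13.9]
gripper_width: 0.16
grasp_force: 58.7
```

play_rows([
  [0,4.3,-2.5,0,0,0],
  [0,4.4,-2.3,0,0,0],
  [0,4.5,-2,0,0,0],
  [0,4.6,-1.8,0,0,0],
  [0,0,0,0,0,0],
])

```text
time: 29.1
tool_pos: [0.4546, -0.2378, 0.146]
tool_rot: [-0.004, 0.709, 0.705, -0.004]
contact_force: [-18.9, 3.6, 21.9]
gripper_width: 0.161
grasp_force: 59.3
```

```bash
python3 delta.py 489.1 -237 145 -0.4
```

```text
t29.10 pos [ 454.6 -237.8  146. ] alpha -0.4 tilt [-0.68  0.05] F [-18.9   3.6  21.9] w 13.7 grip 59
turn about tool z: 0.0 then shift 1.0 34.5 1.0 | joints [-0.62 -0.13  1.96 -0.01  1.32 -0.62]
```

play_rows([
  [0,4,-1,0,0,0],
  [0,4,-1,0,0,0],
  [0,4,-1,0,0,0],
  [0,4,-0.5,0,0,0],
  [0,0,0,0,0,0],
])

```text
time: 29.52
tool_pos: [0.4731, -0.238, 0.1494]
tool_rot: [-0.001, 0.709, 0.705, -0.001]
contact_force: [-9.2, 3.7, 15.3]
gripper_width: 0.16
grasp_force: 61.3
```

```bash
python3 delta.py 489.1 -237 145 -0.4
```

```text
t29.52 pos [ 473.1 -238.   149.4] alpha -0.4 tilt [-0.22 -0.01] F [-9.2  3.7 15.3] w 13.6 grip 61
turn about tool z: 0.0 then shift 1.1 16.0 4.4 | joints [-0.61 -0.09  1.92 -0.    1.32 -0.6 ]
```

play_rows([
  [0,4,-0.5,0,0,0],
  [0,4,0,0,0,0],
  [0,4,0,0,0,0],
  [0,4,0,0,0,0],
  [0,0,0,0,0,0],
])

```text
time: 29.93
tool_pos: [0.4893, -0.238, 0.1496]
tool_rot: [-0.001, 0.709, 0.705, -0.001]
contact_force: [-7.8, 2.6, 12.8]
gripper_width: 0.163
grasp_force: 63.0
```

play_rows([
  [0,0,0,0,0,0],
  [0,0,0,0,0,0],
  [0,0,0,0,0,0],
])

```text
time: 30.18
tool_pos: [0.489, -0.238, 0.1496]
tool_rot: [-0.001, 0.709, 0.705, -0.001]
contact_force: [-7.4, 2.3, 12.8]
gripper_width: 0.166
grasp_force: 63.0
```

```bash
python3 delta.py 489.1 -237 150 -0.4;  python3 - <<'E'
from plant import imaging
import cv2,pickle,numpy as np
f=imaging.grab_frame("scene"); pickle.dump(f,open("scene4.pkl","wb")); cv2.imwrite("pics/f.png",cv2.resize(f["image"][140:260,160:290],None,fx=5,fy=5,interpolation=0)[:,:,::-1])
E
```

```text
t30.18 pos [ 489.  -238.   149.6] alpha -0.4 tilt [-0.18 -0.02] F [-7.4  2.3 12.8] w 14.2 grip 63
turn about tool z: 0.0 then shift 1.0 0.0 -0.4 | joints [-0.59 -0.06  1.89 -0.    1.31 -0.58]
```

View pics/f.png

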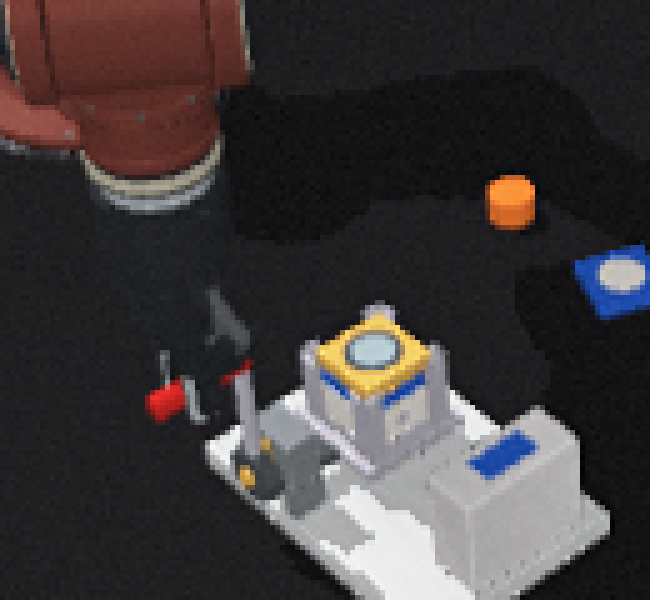

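The lever is held upright in the fingers (rod vertical, crop (245,405)); the nest is raised and the stack still square. I'm handing it in.

```bash
python3 -c "
from plant import manip
print(manip.job_done())"
```

```text
the job is handed in; nothing more can be done
None
```

The cell is built in the nest in the order asked (body, blue spacer, brass cover, square between the posts). I handed the job in at about 30 s with the gripper still holding the cam lever straight up; no verdict came back.

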